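Dry-fit a broken pharmacy jar on the banding wheel

TASK

Dry-fit the broken white jar upright in the middle of the felt-topped wheel, building it from the bottom up: first the foot, then the wide drum, then the shoulder with its neck upward, and last the lid on the neck. Set each piece down gently, without dropping it, level and centred on the one below, and let go of it before taking the next. The narrower ring belongs to another jar: leave it, the bowl, the tape roll and the two loose sherds where they are.

Things in the scene. Friction and masses are not known exactly. Their poses are not given: they have to be found in the camera images.
- wheel_top (a point): Centre of the top face of the small round banding wheel (potter's turntable; it is fixed and does not turn): aluminium disc 110 mm across with a grey felt top 100 mm across, on a dark foot. The top face is 40 mm above the table.
- foot_c (a point): Centre, half-way up, of the FOOT of the broken jar: white glazed cup-shaped piece 40 mm high, closed bottom 42 mm across, flaring to a straight-sided band 58 mm across over its upper 18 mm (the part to grip). Wall 7 mm, broken top edge flat. Stands upright; z axis up; round, so its yaw does not matter.
- drum_c (a point): Centre, half-way up, of the wide DRUM of the broken jar: white glazed straight tube, open at both ends, 58 mm outside diameter, 44 mm high, wall 7 mm, both edges flat; either way up is the same. Stands upright; z axis up; round, so its yaw does not matter.
- shoulder_c (a point): Centre, half-way up, of the SHOULDER of the broken jar: white glazed, open through, 46 mm high: straight-sided band 58 mm across over the lower 26 mm (the part to grip), then a cone, then a narrow neck 38 mm outside diameter over the top 10 mm. Lower edge flat, wall 7 mm. Stands upright; z axis up; round, so its yaw does not matter.
- lid_c (a point): Centre, half-way up, of the jar's LID: white glazed cap 58 mm across and 36 mm high overall; its skirt, 8 mm deep and 50 mm inside diameter, drops over the 38 mm neck of the shoulder so that the inside of the cap rests on the neck's rim (lid's lower edge 8 mm below the rim). Above the 12.5 mm high cap a knob 18 mm across and 23.5 mm tall, to grip. Stands upright; z axis up; round, so its yaw does not matter.
- stray_c (a point): Centre, half-way up, of a ring of ANOTHER jar, to be left alone: like the drum but narrower, 42 mm outside diameter, 44 mm high.
- bowl: Blue plastic mixing bowl, 90 mm across, 45 mm high, to be left alone. Origin at the centre of its underside.
- tape: Roll of green tape lying flat, 70 mm across, 20 mm high, to be left alone. Origin at the centre of its underside.
- sherd_a: Flat loose painted sherd, about 40 by 35 mm, 7 mm thick, to be left alone. Origin at its middle, on the table; it lies on the robot's right (-y).
- sherd_b: Flat loose painted sherd like sherd_a, lying on the robot's left (+y).

How it is judged:
By the outcome, as a careful person would: the job done as asked, in the order asked, and still so for the second after the job is handed in, with the robot touching nothing.
It also fails if it takes over 96 s, if anything falls off the work surface, if the arm or the gripper's body presses on something with over 40 N, if the wrist force passes 120 N, or if a joint passes its speed limit or range.

ROBOT

A 6-joint arm with a two-finger parallel gripper is mounted at the origin on the work surface. World frame = base frame: x ahead of the robot, y to its left, z up, the work surface at z = 0. Lengths are in mm, angles in rad, forces in N, time in s.
With the tool pointing down it reaches from about 275 to 825 mm from the base axis. Payload 5.2 kg.
Tool frame: the origin (TCP) lies at the very end of the fingers, on their centre line; the grasp point (between the pads) lies 19 mm behind it; z points along the fingers, y is the direction in which the jaws open and shut (so a half turn about z gives the same grasp; the last joint's range is limited). The gripper opens to 93 mm and grips with 3 to 60 N. Pads are 15 mm wide; open, the fingers measure 128 mm over their backs; the gripper's body (75 mm by 188 mm) begins 65 mm behind the grasp point.
Start: joints at [-1.546, 0.259, 1.535, -0, 1.348, -0.203], TCP at [124.23, -535.791, 218.653] pointing down, gripper open.
Joint ranges: [-3.14, 3.14], [-0.91, 2.08], [0.19, 2.58], [-1.22, 4.36], [0.22, 2.71], [-3.12, 3.12]. Speed limits (rad/s): [2.57, 2.57, 3.14, 3.14, 3.14, 3.14].

INTERFACE

Orientations are given as [roll, pitch, yaw] about the fixed x, y, z axes, in that order (R = Rz(yaw) Ry(pitch) Rx(roll)).
In Python, from bench import robot gives the robot as it stands. The module is installed in compiled form; this text tells all that it offers. Calls block until the motion is done:
- robot.move_ptp(position, orientation): joint-space move of the TCP to a pose.
- robot.move_linear(position, ori=None, speed=150, f_stop=None): straight line of the TCP; ori=None keeps the orientation; speed is the mean speed in mm/s. With f_stop (N) it stops when the force on the tool has changed by that much, and returns True; else False.
- robot.move_j(angles): joint-space move.
- robot.move_gripper(opening): opening from 0.0 (shut) to 1.0 (fully open); the grip force is fixed at half the most; returns when the fingers have stopped.
- robot.sleep(seconds).
- robot.inverse_kinematics(position, orientation): joint angles nearest the present ones, or None.
- robot.get_image(name): name is "side" or "top"; returns a dict with "img" (420x560x3 uint8, blue, green, red), "fovy" (degrees; the focal length in pixels is half the picture's height over the tangent of half this angle, whatever the lens; pixels are square), "cx", "cy" (the principal point, pixels), "eye" and "orientation" of the camera in the world. Camera axes: x right, y down, z forward; pixel columns grow to the right and rows downward; lengths in mm; the calibration is good to about 2 mm. A picture is of the moment at which its call begins. There is no depth.
A pose or a line that the arm cannot do raises robot.MotionError and nothing moves.
- robot.hand_in(): hands the job in, once; it reports no verdict.
Readings, each from a call of its own:
- robot.current_t(): time.
- robot.current_qpos(): joint angles.
- robot.current_joint_vel(): joint speeds.
- robot.current_joint_efforts(): joint torques, N m.
- robot.current_tcp_pos(): TCP position.
- robot.current_eef_rot(): TCP orientation.
- robot.current_contact_force(): force on the tool from outside, world axes, zero at the start.
- robot.current_ft_torque(): the same for the moment, N m.
- robot.current_gripper_width(): opening from 0.0 (shut) to 1.0 (fully open).
Only numpy, scipy, OpenCV 4.12 (cv2) and the standard library are available. Lean on these libraries where they do the work, as an engineer would, in place of code of your own. Each camera call takes 0.05 s, during which the arm holds its last target.

## Working session

There is one attempt and no reset: what is moved stays moved. The work goes in short steps, each a Python script; the robot and the scene stay as the last script left them, time stands still between calls to the robot, and variables do not carry over. Pictures are saved under pics/ and viewed, and the job is handed in when it is done.

```bash
mkdir -p pics; python3 - <<'E'
from bench import robot
import cv2,json
print(robot.current_t(),robot.current_tcp_pos(),robot.current_eef_rot(),robot.current_gripper_width())
for n in("side","top"):
    d=robot.get_image(n); cv2.imwrite(f"pics/{n}0.png",d["img"])
    print({k:(v if k!="img" else v.shape) for k,v in d.items()})
E
ls
```

```text
0.0 [ 124.23032087 -535.24534095  217.84616799] [-3.13987862e+00 -3.52921786e-04  2.27813022e-01] 1.0012977707163746
{'img': (420, 560, 3), 'fovy': 47.87764945526484, 'cx': 277.513417729157, 'cy': 211.58723897186294, 'eye': array([230.02435496, 521.48584049, 825.3368362 ]), 'orientation': array([-2.46390182, -0.01718152, -2.59560432])}
{'img': (420, 560, 3), 'fovy': 43.29801918883878, 'cx': 284.13482354504805, 'cy': 205.31780464717485, 'eye': array([3.06124411e+02, 6.28887214e-01, 1.47778177e+03]), 'orientation': array([-2.99215205,  0.00745463, -1.59886994])}
pics
```

View pics/side0.png

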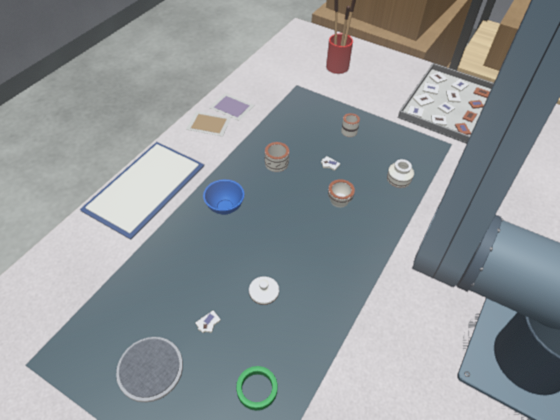

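View pics/top0.png

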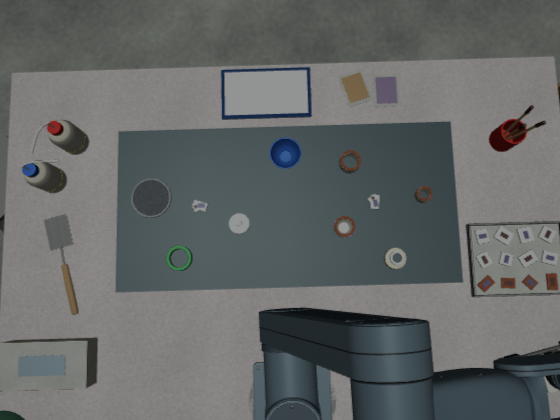

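The pictures show, in top/side pixels:

| Object | Top | Side |
|---|---|---|
| Wheel | (151,198) | (150,368) |
| Lid | (239,224) | (264,290) |
| Foot | (344,227) | (341,192) |
| Drum | (350,161) | (277,156) |
| Shoulder | (396,258) | (400,172) |
| Narrow stray ring | (424,194) | (350,124) |

The bowl, tape and sherds are also visible. I'll enlarge the pieces next to check them.

```bash
python3 - <<'E'
import cv2,numpy as np
t=cv2.imread("pics/top0.png");s=cv2.imread("pics/side0.png")
def c(i,u,v,r=25):return cv2.resize(i[max(0,v-r):v+r,u-r:u+r],(200,200),interpolation=cv2.INTER_NEAREST)
T=np.hstack([c(t,344,227),c(t,350,161),c(t,396,258),c(t,239,224)])
S=np.hstack([c(s,341,192),c(s,277,156),c(s,400,172),c(s,264,290)])
W=np.hstack([c(t,151,198),c(s,150,368,45),c(t,424,194),c(s,350,124)])
cv2.imwrite("pics/crops.png",np.vstack([T,S,W]))
E
```

```text
(no output)
```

View pics/crops.png

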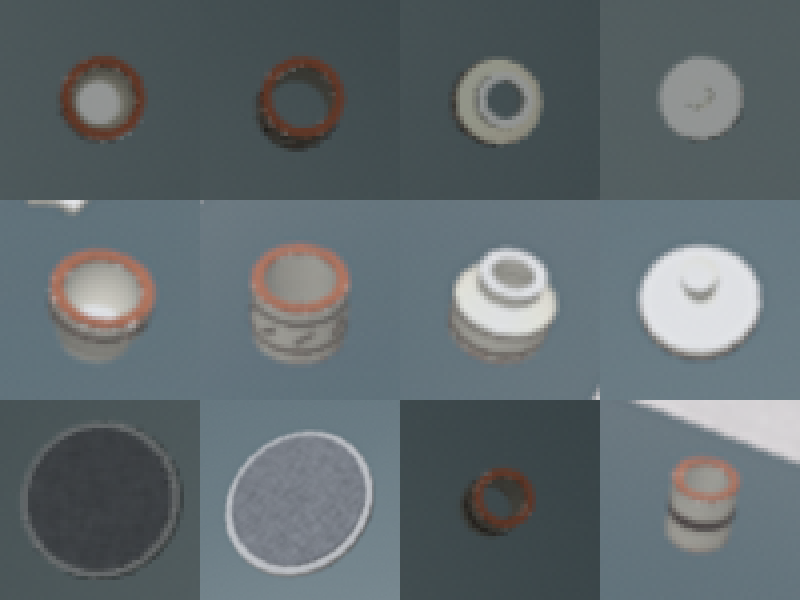

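The crops show the clay rims of the foot, drum and stray as clean orange rings. The shoulder's neck and cone, the lid disc, and the wheel's felt disc with its light border are also clear. Next I'll measure them in both views.

```bash
cat > H.py <<'E'
import cv2,numpy as np
from scipy.spatial.transform import Rotation as Ro
def ray(d,u,v,z):
    f=d["img"].shape[0]/2/np.tan(np.radians(d["fovy"])/2)
    r=Ro.from_euler("xyz",d["orientation"]).as_matrix()@np.array([(u-d["cx"])/f,(v-d["cy"])/f,1])
    return (d["eye"]+r*(z-d["eye"][2])/r[2])[:2]
def orange(img): # saturation red
    b,g,r=[img[...,i].astype(int) for i in range(3)]
    return ((r-b)>25).astype(np.uint8)*255
def blob(mask,u,v,r=24):
    m=np.zeros_like(mask); m[max(0,v-r):v+r,max(0,u-r):u+r]=mask[max(0,v-r):v+r,max(0,u-r):u+r]
    cs,_=cv2.findContours(m,cv2.RETR_EXTERNAL,cv2.CHAIN_APPROX_NONE)
    return max(cs,key=cv2.contourArea)
def circ(d,cnt,z): # project contour on plane, fit circle by ellipse
    P=np.array([ray(d,*p[0],z) for p in cnt],np.float32)
    (x,y),(a,b),_=cv2.fitEllipse(cv2.convexHull(P)if len(P)>400 else P)
    return np.round([x,y,a,b],1)
E
python3 - <<'E'
from H import *
from bench import robot
T=robot.get_image("top");S=robot.get_image("side")
for n,t,s,z in(("foot",(344,227),(341,186),40),("drum",(350,161),(277,151),44),("stray",(424,194),(350,120),44)):
    print(n,circ(T,blob(orange(T["img"]),*t,16),z),circ(S,blob(orange(S["img"]),*s,18),z))
def gt(d,th,sat=255):
    g=cv2.cvtColor(d["img"],cv2.COLOR_BGR2GRAY); return (g>th).astype(np.uint8)*255
for n,t in(("wheel",(151,198)),("lid",(239,224)),("shoulder",(396,258))):
    u,v=t; print(n,T["img"][v,u-24:u+25:2].sum(1)//3)
for n,t in(("wheel",(150,368)),("lid",(264,290)),("shoulder",(400,172))):
    u,v=t; print(n,S["img"][v,u-40:u+41:3].sum(1)//3)
E
```

```text
foot [ 461.  -157.3   54.2   55.3] [ 460.5 -157.    56.4   56.6]
drum [ 644.5 -181.7   54.8   55.2] [ 644.3 -181.8   55.9   56.3]
stray [ 545.1 -380.7   38.8   39.6] [ 544.8 -380.6   40.    40.8]
wheel [82 82 99 64 64 65 65 65 62 62 61 62 60 63 65 65 67 66 64 65 65 96 65 87
 87]
lid [ 91  91  91  91  91  90  91 137 147 148 146 146 144 132 148 148 147 114
  90  90  90  89  90  90  90]
shoulder [ 78  78  77  77  77  77  61 143 144 112 127  75  76  75  72 124 141 107
  73  73  73  72  72  72  72]
wheel [121 121 135 151 130 124 126 120 130 126 130 127 123 124 124 128 134 128
 127 129 123 127 127 180 120 126 127]
lid [118 118 119 118 119 119 119 120 143 226 224 225 225 187 214 225 224 225
 202 117 119 118 119 119 119 119 119]
shoulder [112 112 112 113 112 113 113 114 114 109 219 222 213 161 145 144 163 216
 136 116 115 115 116 115 115 114 206]
```

```bash
python3 - <<'E'
from H import *
from bench import robot
T=robot.get_image("top");S=robot.get_image("side")
def gt(d,lo,hi=255):
    return cv2.inRange(cv2.cvtColor(d["img"],cv2.COLOR_BGR2GRAY),lo,hi)
print("lid",circ(T,blob(gt(T,118),239,224,20),11),circ(S,blob(gt(S,160),264,290,22),11))
print("sh",circ(T,blob(gt(T,100),396,258,20),26),cv2.boundingRect(blob(gt(T,100),396,258,20)))
# inner hole of neck at top z=46: dark region around centre
print("sh hole T",circ(T,blob(gt(T,0,110),397,257,5),46))
hs=cv2.inRange(S["img"],(0,0,0),(190,190,190)); print("sh hole S",circ(S,blob(hs,403,167,7),46))
f=cv2.morphologyEx(gt(T,0,78),cv2.MORPH_OPEN,np.ones((3,3)));print("felt T",circ(T,blob(f,151,198,22),40))
m=gt(T,90);
w=blob(cv2.inRange(S["img"],(135,135,135),(255,255,255)),150,368,42);print("rim S",circ(S,w,40))
for img,(u,v),r,n in((S["img"],(402,170),14,"a"),):
  print(img[v-14:v+16:1,u-14:u+16:1].sum(2)//3)
E
```

```text
lid [481.  133.7  54.7  55.4] [480.8 134.5  57.5  58. ]
sh [ 371.2 -294.1   55.2   57. ] (385, 248, 22, 21)
sh hole T [ 371.5 -294.2   22.6   23.1]
sh hole S [ 370.7 -293.8   20.8   23.4]
felt T [556.1 373.5  96.   97.6]
rim S [555.4 375.1 107.6 108.7]
[[114 114 115 115 115 115 115 114 115 115 114 115 114 115 115 114 116 115
  116 116 116 115 116 115 116 116 115 115 115 116]
 [115 114 115 114 114 115 115 114 115 113 112 112 112 112 111 112 113 113
  115 115 115 116 116 116 115 116 116 116 116 116]
 [115 114 114 115 115 115 114 114 112 111 110 114 125 129 127 121 117 112
  112 113 114 115 116 115 115 115 116 117 116 116]
 [115 114 114 115 114 115 114 111 114 131 151 161 179 185 182 172 164 146
  129 114 112 113 114 116 115 115 116 116 116 115]
 [115 115 114 115 115 113 112 113 141 187 214 219 218 217 217 215 215 204
  185 157 126 112 113 115 116 115 115 115 116 116]
 [114 114 115 114 113 111 113 139 187 219 226 219 202 197 199 202 211 217
  218 212 178 136 115 112 115 116 115 116 115 115]
 [114 114 113 112 113 120 138 184 217 222 206 178 159 157 159 163 170 181
  202 221 217 188 142 1
[... 2203 characters left out ...]
176 183 187 193 193 186
  180 166 142 126 123 114 114 115 116 115 115 115]
 [122 107 110 128 143 151 150 146 141 138 132 124 127 130 134 139 137 134
  130 123 127 129 124 114 113 115 115 115 115 116]
 [117 115 115 112 121 141 149 152 152 151 146 140 138 138 138 136 136 135
  135 134 134 127 116 114 114 115 115 116 115 116]
 [113 114 124 127 110 114 130 142 147 150 152 151 150 149 147 146 145 144
  137 132 120 111 112 114 116 115 116 116 115 115]
 [113 114 118 124 122 117 109 111 117 133 142 143 143 142 141 140 138 132
  118 113 110 113 115 116 115 114 116 114 115 116]
 [114 113 114 114 113 116 120 114 105 110 113 111 112 110 113 112 109 102
  108 119 119 116 116 115 115 115 116 116 115 115]]
```

Both views agree to about 1 mm (1.5 mm on the wheel). At each piece I'll grip twice, 90° apart, so the jaws centre it on the tool in both axes.

```bash
cat > A.py <<'E'
from bench import robot
import numpy as np
P=dict(foot=(460.8,-157.2),drum=(644.4,-181.7),shoulder=(371.2,-294.0),lid=(481.0,134.0),wheel=(555.8,374.3))
def O(x,y,d=0): return [np.pi,0,np.arctan2(y,x)+np.pi/2+d]
def st(msg):
    print(msg,"t%.1f"%robot.current_t(),"tcp",np.round(robot.current_tcp_pos(),2),"rot",np.round(robot.current_eef_rot(),3),"w%.3f"%robot.current_gripper_width(),"F",np.round(robot.current_contact_force(),1))
def pick(n,z,op):
    x,y=P[n]; a,b=O(x,y,np.pi/4),O(x,y,-np.pi/4)
    robot.move_ptp([x,y,z+70],a); robot.move_gripper(op)
    print("touch",robot.move_linear([x,y,z],a,speed=80,f_stop=15)); st("down")
    robot.move_gripper(0.0); st("grip1"); robot.move_gripper(op)
    robot.move_ptp([x,y,z],b); robot.move_gripper(0.0); st("grip2")
def lift(n,z,h):
    x,y=P[n]; robot.move_linear([x,y,z+h],O(x,y,-np.pi/4),speed=80); st("lifted")
E
python3 - <<'E'
from A import *
robot.move_gripper(0.8)
pick("foot",12,0.8); lift("foot",12,100)
E
```

```text
touch False
down t4.0 tcp [ 461.16 -157.42   12.36] rot [3.141e+00 1.000e-03 2.027e+00] w0.802 F [ 0.9 -0.1  0.9]
grip1 t4.4 tcp [ 461.03 -157.34   12.37] rot [3.141e+00 1.000e-03 2.027e+00] w0.606 F [-0.3  0.3  3.6]
grip2 t6.8 tcp [ 460.8  -157.19   12.  ] rot [3.142 0.    0.457] w0.623 F [-0.2  0.2  0.1]
lifted t8.2 tcp [ 460.45 -156.97  111.46] rot [-3.141e+00  1.000e-03  4.570e-01] w0.624 F [ 0.2  0.4 -1.4]
```

```bash
cat >> A.py <<'E'
def place(zt,op,hi=40,fs=4):
    x,y=P["wheel"]; o=O(x,y,-np.pi/4)
    robot.move_ptp([x,y,zt+hi],o); st("above")
    robot.move_linear([x,y,zt+6],o,speed=60); robot.sleep(.3); st("near")
    e=np.array([x,y])-robot.current_tcp_pos()[:2]
    hit=robot.move_linear([x+e[0],y+e[1],zt-2],o,speed=8,f_stop=fs); st("contact %s"%hit)
def release(op):
    robot.move_gripper(op); robot.sleep(.2); st("open")
    p=robot.current_tcp_pos(); robot.move_linear([p[0],p[1],p[2]+70],speed=100); st("up")
E
python3 - <<'E'
from A import *
place(52,0.8)
E
```

```text
above t10.2 tcp [556.45 373.05  92.11] rot [3.141 0.    1.376] w0.624 F [-0.1  0.3 -1. ]
near t11.2 tcp [556.01 374.42  58.44] rot [ 3.141 -0.     1.378] w0.626 F [ 0.2 -0.2 -0.1]
contact True t11.9 tcp [555.56 374.17  52.  ] rot [-3.141  0.     1.378] w0.626 F [0.  0.5 5.5]
```

```bash
python3 - <<'E'
from A import *
release(0.8)
robot.move_ptp([620,-150,110],O(*P["drum"],np.pi/4))
from H import *
for n in("top","side"):
    d=robot.get_image(n); cv2.imwrite(f"pics/{n}1.png",d["img"])
    x,y=(151,198) if n=="top" else (150,340)
    print(n,circ(d,blob(orange(d["img"]),x,y,30),80))
E
```

```text
open t12.6 tcp [554.74 373.8   50.84] rot [-3.140e+00  1.000e-03  1.378e+00] w0.800 F [ 0.  -0.2 -0.2]
up t13.5 tcp [554.29 373.56 120.19] rot [-3.139e+00  2.000e-03  1.378e+00] w0.801 F [-0.4  0.6 -0.6]
top [555.9 373.2  55.   56.5]
side [556.2 373.1  50.4  53.2]
```

View pics/side1.png

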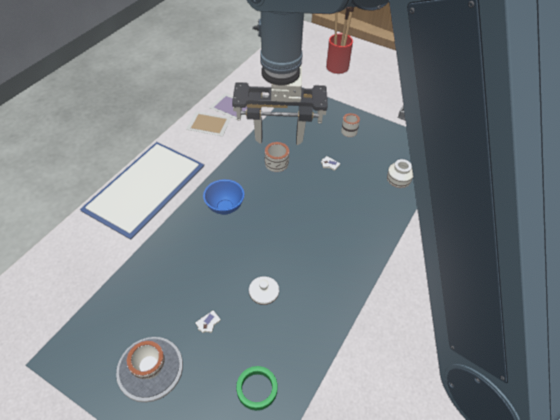

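The side view shows the foot upright in the middle of the felt (rim about (146,360)). It measures (556,373), about 1 mm from the wheel centre, so I'll carry on with the drum.

```bash
sed -i 's/wheel=(555.8,374.3)/wheel=(555.5,374.1)/; s/^    e=np.*/    e=np.zeros(2)/' A.py; python3 - <<'E'
from A import *
pick("drum",12,0.8); lift("drum",12,140)
place(92,0.8)
E
```

```text
touch False
down t17.0 tcp [ 644.88 -181.93   12.55] rot [3.141e+00 1.000e-03 2.081e+00] w0.800 F [ 0.4 -0.1  0.8]
grip1 t17.4 tcp [ 644.75 -181.85   12.6 ] rot [3.141e+00 1.000e-03 2.081e+00] w0.630 F [-0.6 -0.2  2.7]
grip2 t19.8 tcp [ 644.34 -181.68   11.97] rot [-3.141  0.     0.511] w0.611 F [ 0.9 -0.2  0.1]
lifted t21.7 tcp [ 644.11 -181.59  151.41] rot [-3.141e+00  1.000e-03  5.110e-01] w0.606 F [ 0.5  0.5 -1.4]
above t23.7 tcp [556.34 373.   132.04] rot [3.141 0.    1.376] w0.608 F [ 0.4 -0.3 -0.7]
near t24.7 tcp [555.69 374.22  98.43] rot [ 3.141 -0.     1.378] w0.605 F [-0.1  0.1 -1.8]
contact True t25.5 tcp [555.46 374.1   91.97] rot [-3.141  0.     1.378] w0.605 F [-0.5  0.2  5.5]
```

```bash
python3 - <<'E'
from A import *
from H import *
release(0.8)
P0=P["shoulder"]
robot.move_ptp([P0[0],P0[1],150],O(*P0,np.pi/4))
for n in("top","side"):
    d=robot.get_image(n); cv2.imwrite(f"pics/{n}2.png",d["img"])
    x,y=(146,198) if n=="top" else (146,320)
    print(n,circ(d,blob(orange(d["img"]),x,y,40),124))
    c=(d["img"][150:250,100:200] if n=="top" else d["img"][260:410,80:230]); cv2.imwrite(f"pics/{n}2c.png",cv2.resize(c,(450,450)))
E
```

```text
open t26.2 tcp [554.59 373.71  90.67] rot [-3.139e+00  2.000e-03  1.378e+00] w0.799 F [-0.2 -0.8 -0.1]
up t27.1 tcp [554.15 373.52 159.98] rot [-3.138e+00  2.000e-03  1.378e+00] w0.800 F [ 0.3 -0.2 -0.8]
top [555.7 373.   55.2  55.6]
side [556.4 372.9  50.1  53.6]
```

View pics/side2c.png

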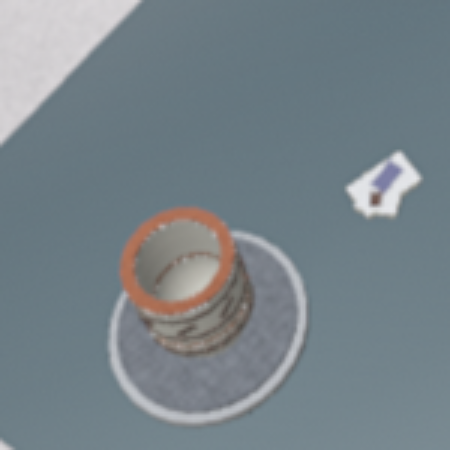

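In the side crop the drum sits square and flush on the foot, with its rim about (180,262) in the crop. Its centre is within 0.3 mm of the foot's, so the shoulder is next.

```bash
python3 - <<'E'
from A import *
pick("shoulder",4,0.8); lift("shoulder",4,180)
place(128,0.8)
E
```

```text
touch False
down t31.3 tcp [ 371.44 -294.31    4.34] rot [3.141e+00 1.000e-03 1.686e+00] w0.801 F [ 0.   0.1 -0.6]
grip1 t31.7 tcp [ 371.39 -294.24    4.37] rot [3.141e+00 1.000e-03 1.686e+00] w0.627 F [0.3 1.3 3.7]
grip2 t34.0 tcp [ 371.19 -293.98    4.  ] rot [-3.142  0.     0.116] w0.610 F [-0.3 -0.4  0.2]
lifted t36.4 tcp [ 371.08 -293.85  183.65] rot [-3.141  0.     0.115] w0.607 F [-0.8 -0.1 -0.9]
above t38.9 tcp [556.15 372.97 168.12] rot [3.141 0.    1.376] w0.608 F [-0.8  1.1 -0.8]
near t39.9 tcp [555.69 374.22 134.44] rot [ 3.141 -0.     1.378] w0.610 F [0.1 0.3 0. ]
contact True t40.6 tcp [555.43 374.06 127.98] rot [-3.141  0.     1.378] w0.607 F [0.2 0.4 4.8]
```

```bash
python3 - <<'E'
from A import *
from H import *
release(0.8)
P0=P["lid"]
robot.move_ptp([P0[0]-20,P0[1]-60,230],O(*P0,np.pi/4))
out=[]
for n in("top","side"):
    d=robot.get_image(n); cv2.imwrite(f"pics/{n}3.png",d["img"])
    c=(d["img"][140:240,90:190] if n=="top" else d["img"][250:400,80:230]); out.append(cv2.resize(c,(400,400)))
cv2.imwrite("pics/c3.png",np.hstack(out))
d=robot.get_image("top");g=cv2.cvtColor(d["img"],cv2.COLOR_BGR2GRAY)
print("lid",circ(d,blob(cv2.inRange(g,118,255),239,224,20),11))
E
```

```text
open t41.4 tcp [554.72 373.77 126.75] rot [-3.139e+00  1.000e-03  1.378e+00] w0.802 F [-0.1 -0.5 -0.2]
up t42.2 tcp [554.34 373.58 196.05] rot [-3.139e+00  2.000e-03  1.378e+00] w0.800 F [0.8 0.3 0.3]
lid [469.3 140.2  26.4  54.2]
```

View pics/c3.png

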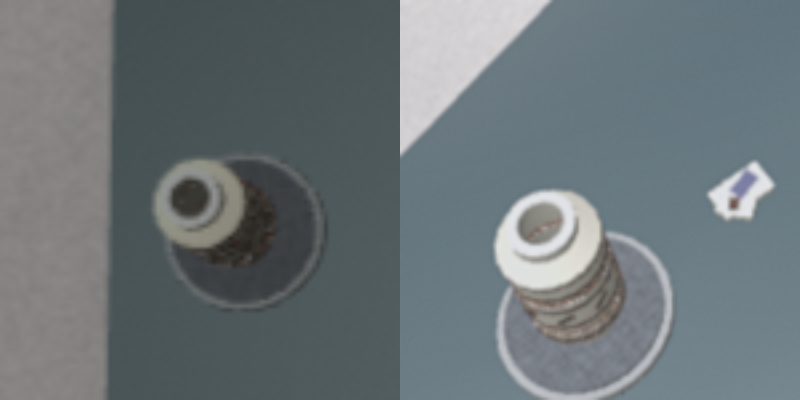

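View pics/side3.png

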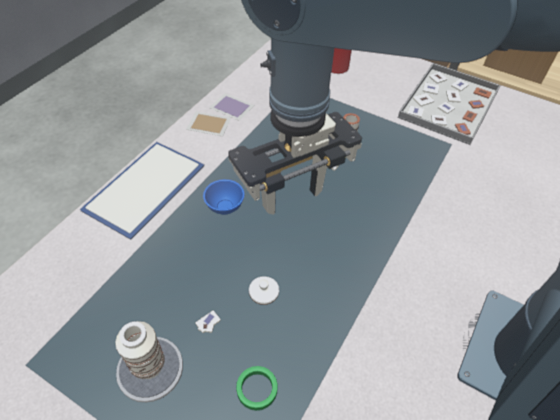

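The shoulder is seated flush with its neck up, as both crops show. Nothing else has moved. Now the lid.

```bash
python3 - <<'E'
from A import *
pick("lid",16,0.5); lift("lid",16,210)
place(178,0.5)
E
```

```text
touch False
down t46.3 tcp [481.41 134.03  16.37] rot [3.141e+00 1.000e-03 2.628e+00] w0.499 F [-0.3  0.8  0.1]
grip1 t46.9 tcp [481.12 134.03  16.18] rot [3.141 0.    2.628] w0.185 F [ 0.1 -0.7  1.6]
grip2 t49.6 tcp [480.96 133.98  15.98] rot [-3.142  0.     1.057] w0.188 F [0.5 0.5 0.7]
lifted t52.3 tcp [480.83 133.99 225.73] rot [-3.141  0.     1.057] w0.184 F [ 0.1 -0.7 -0.5]
above t53.3 tcp [555.47 373.02 217.94] rot [-3.142e+00  1.000e-03  1.377e+00] w0.190 F [ 0.7 -0.2 -0. ]
near t54.3 tcp [555.63 374.24 184.37] rot [ 3.141 -0.     1.378] w0.188 F [ 0.  -0.6 -0.6]
contact True t55.1 tcp [555.51 374.08 178.  ] rot [-3.142  0.     1.378] w0.180 F [0.8 0.  4.5]
```

```bash
python3 - <<'E'
from A import *
from H import *
release(0.5)
robot.move_ptp([460,-60,260],O(460,-60))
out=[]
for n in("top","side"):
    d=robot.get_image(n); cv2.imwrite(f"pics/{n}4.png",d["img"])
    c=(d["img"][140:240,90:190] if n=="top" else d["img"][240:390,80:230]); out.append(cv2.resize(c,(400,400)))
    g=cv2.cvtColor(d["img"],cv2.COLOR_BGR2GRAY)
    x,y=(140,190) if n=="top" else (132,325)
    print(n,circ(d,blob(cv2.inRange(g,118 if n=="top" else 185,255),x,y,24 if n=="top" else 24),173))
cv2.imwrite("pics/c4.png",np.hstack(out)); st("end")
E
```

```text
open t56.0 tcp [554.97 373.85 176.94] rot [-3.140e+00  1.000e-03  1.378e+00] w0.501 F [-0.4 -0.4 -0.1]
up t56.8 tcp [554.62 373.67 246.19] rot [-3.139e+00  2.000e-03  1.378e+00] w0.501 F [-0.2 -0.8 -0.1]
top [555.4 373.3  54.9  55. ]
side [556.2 373.   53.4  57.2]
end t58.5 tcp [460.44 -59.34 259.95] rot [ 3.142 -0.     1.442] w0.501 F [ 0.3 -0.2  0.4]
```

View pics/c4.png

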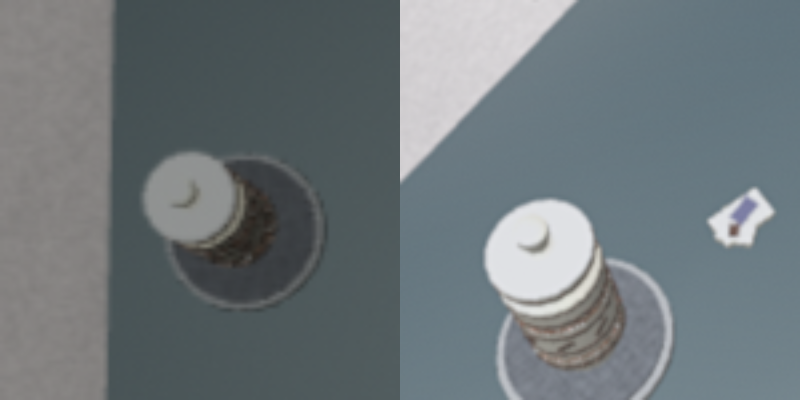

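View pics/side4.png

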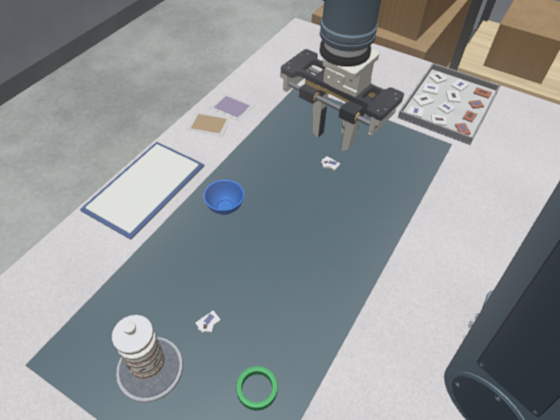

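View pics/top4.png

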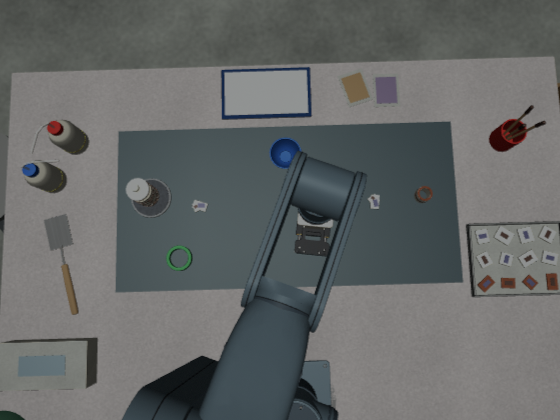

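The jar stands complete, with the lid at about (134,333) in the side view and (140,189) in the top view. The bowl, tape, sherds and stray ring (top view (424,194)) are all where they were. Handing in.

```bash
python3 - <<'E'
from bench import robot
print(robot.hand_in(), robot.current_t())
E
```

```text
the job is handed in; nothing more can be done
the job is handed in; nothing more can be done
```

The jar is built on the wheel in the order you asked: foot, drum, shoulder with its neck up, then lid. I handed it in at about 58.5 s. I gripped each piece twice, 90° apart, to centre it in the jaws. Each was lowered at 8 mm/s until the force rose by 4 N and released before the next was picked up.

- **Height:** each piece touched down within 0.03 mm of its nominal height.
- **Centring:** the foot, drum and lid measure at x 555.4–556.4, y 372.9–373.3 mm across both views, so they agree within about 1 mm. They sit about 1 mm from the measured wheel centre, where the two views themselves differed by 1.6 mm in y. I only checked the shoulder by eye and by its touchdown position, and it looked flush.
- **Left alone:** the bowl, tape, both sherds and the narrower ring look unmoved in the last pictures, though I did not measure them again.
- **Readings that disagreed:** the gripper width on the 58 mm pieces varied between 56 and 59 mm from one grip to the next. As the jaws opened, the tool drifted about 1 mm. Neither showed up as an offset in the stack.

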